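# Show the hidden rivet to the bench camera with an inspection mirror

### The arm

A 7-joint arm with a two-finger parallel gripper is mounted at the origin on the work surface. World frame = base frame: x ahead of the robot, y to its left, z up, the work surface at z = 0. Lengths are in mm, angles in rad, forces in N, time in s.
With the tool pointing down it reaches from about 400 to 875 mm from the base axis. Payload 4.4 kg.
Tool frame: the origin (TCP) lies between the finger pads; the fingertips stand 11 mm ahead of it and the grasp point (between the pads) lies 8 mm behind it; y points along the fingers, x is the direction in which the jaws open and shut, and the axes are right-handed (so a half turn about y gives the same grasp; the last joint's range is limited). The gripper opens to 85 mm and grips with 20 to 120 N. Pads are 22 mm wide; open, the fingers measure 114 mm over their backs; the gripper's body (76 mm by 85 mm) begins 54 mm behind the grasp point. The pads swing forward as they close: fully open they stand 13 mm farther back than shut.
Start: joints at [-1.194, 0.628, 0.038, 1.517, -0.027, 0.996, -0.02], TCP at [278.486, 587.336, 242.313] pointing down, gripper open.
Joint ranges: [-3.06, 3.06], [-0.37, 2.12], [-1.25, 1.32], [0.18, 2.47], [-1.1, 4.24], [0.23, 1.98], [-2.94, 2.94]. Speed limits (rad/s): [2.57, 2.57, 3.14, 3.14, 3.14, 3.14, 3.14].

### API

Orientations are given as [roll, pitch, yaw] about the fixed x, y, z axes, in that order (R = Rz(yaw) Ry(pitch) Rx(roll)).
In Python, from cell import * gives the robot as it stands.
- The arm moves only by the shell command python3 -m jog 'ROWS'. ROWS is JSON, a list of rows, each an object of numbers: "x", "y", "z": the shift along the tool's x, y, z in mm; "ax", "ay", "az": the turn, a rotation vector about the tool's x, y, z in rad; "grip": the finger opening in mm, from 0 to 85.4. In form: [{"x": .., "y": .., "z": .., "ax": .., "ay": .., "az": .., "grip": ..}, ...]. A call has 1 to 5 rows; each row is the pose to reach, as a shift and turn from the pose commanded when the call began, along the tool's axes at that moment; what a row does not reach only later rows make up. A row lasts 1/10 s, in which the tool goes at most 50 mm and 8.59 degrees, less where a joint would pass 70% of its speed; a pose out of reach is approached as far as the arm can. A call with a gripper value outside its range is refused whole. The fingers move at their own pace and stop on an object; the grip force is fixed at half the most. Time passes only in rows, so rows that repeat a pose let the fingers close. It gives the time, the measured TCP pose, the force and the opening at its end, in the units of the state.
- read_state(): the state, without advancing time (a new reading comes with each control period).
- get_image(name): name is "scene" or "side" or "wrist"; returns a dict with "color" (400x640x3 uint8, red, green, blue), "vfov" (degrees; the focal length in pixels is half the picture's height over the tangent of half this angle, whatever the lens; pixels are square), "cx", "cy" (the principal point, pixels), "k1" (the pictures are not rectified: a ray, as slopes to the right and down, at radius r is drawn at 1 + k1 r^2 times it, then the intrinsics apply), "camera_from_world" (4x4, takes a point from world to camera coordinates). Camera axes: x right, y down, z forward; pixel columns grow to the right and rows downward; lengths in mm; the calibration is good to about 2 mm. A picture is of the moment at which its call begins. There is no depth.
- finish_job(): hands the job in, once; it reports no verdict.
The state is a dict: "clock": time; "qpos": joint angles; "qd": joint speeds; "tau": joint torques, N m; "eef_pos": TCP position; "tool_rot": TCP orientation; "force": force on the tool from outside, world axes, zero at the start; "torque": the same for the moment, N m; "width": finger opening in mm.
Only numpy, scipy, OpenCV 4.12 (cv2) and the standard library are available. Lean on these libraries where they do the work, as an engineer would, in place of code of your own. Each camera call takes 0.05 s, during which the arm holds its last target.

### The job

Lift the inspection mirror out of its wooden rest by its orange grip and hold it upright with the centre of its glass straight above the yellow post and level with the red rivet in the vise, turned so that the bench camera sees the red rivet reflected in the glass. Do not bump the vise or the camera and leave the other things on the bench where they are. Finish while still holding the mirror still at that angle, in the gripper.

Things in the scene. Friction and masses are not known exactly. Their poses are not given: they have to be found in the camera images.
- mirror: Loose inspection mirror, 130-220 g, standing head down in the rest. Origin: middle of its lower edge; z up the handle. Head 8 mm thick (x), 90 wide (y), 60 high, black; the pale blue glass is on the side looking along its own -x (only that reflects). Stem 10 mm round, z 60-95; orange grip block 16 thick (x) x 40 wide (y), z 95-145: grip it across the 16 mm, fingers closing along x.
- mirror_center (a point): Centre of the mirror's glass (30 mm above the mirror's origin, 4 mm to -x), axes as the mirror's: glass looks along -x.
- mirror_grip (a point): Where to grip: middle of the orange grip block, 122 mm above the mirror's origin, axes as the mirror's.
- rest: Fixed dark wood rest, 60 x 130 mm, 33 mm high, with a slot 10 x 94 mm and 25 mm deep in which the mirror's head stands (slot floor 8 mm above the bench). Origin: centre of its underside; the slot runs along its y. Lift the mirror straight up 30 mm or more to clear it.
- vise: Fixed grey bench vise on a 310 x 190 mm steel plate, clamping an upright aluminium bracket 110 mm wide. Origin on the bench directly under the red rivet. Jaws reach 135 mm high, the bracket 225 mm. The riveted side of the bracket looks along the vise's +x, to the yellow post; the tommy bar is on the -x side.
- red_rivet (a point): The red painted rivet head, 22 mm across, on the bracket's +x side, 190 mm above the bench.
- post_tip (a point): Tip of the yellow post, 12 mm thick, 120 mm above the bench, fixed 130 mm in front of the red rivet along the vise's +x.
- station (a point): Point in mid-air where the centre of the glass belongs: 70 mm straight above the post's tip, level with the red rivet (190 mm above the bench).
- camera: Fixed blue bench camera with black lens on a 90 mm round foot, 218 mm high, standing to the left (+y) side of the vise. It is a prop that looks toward the yellow post, wide-angled; it gives no picture. Origin: on the bench under the red rivet; the lens is 280 mm out along its own +x.
- lens (a point): Front of the camera's lens, 190 mm above the bench, 280 mm from the red rivet. The mirror shows the rivet when its glass faces half way between the direction from the glass to the lens and the direction from the glass to the rivet.
- sight_point (a point): Point in mid-air on the straight line from the red rivet to the lens, 83 mm from the rivet. With the mirror at the station and rightly turned, the line square to the glass from its centre passes within about 10 mm of it.
- rivet_tray: Loose blue two-part tray of rivets, 110 x 130 x 35 mm high; bystander.
- rivet_gun: Loose hand riveter with red handles, about 250 mm long, 35 mm high; bystander.
- hammer: Loose hammer lying at the far edge; bystander.
- screwdriver: Loose screwdriver with red handle lying at the right, nearer the robot; bystander.
- jar: Loose jar with red cap, 70 mm wide, 90 mm high; bystander.
- can: Loose can, 66 mm wide, 120 mm high; bystander.
- tape_measure: Loose yellow tape measure, 65 x 30 x 62 mm; bystander.

How it is judged (in metres and radians):
On the way:
1. the mirror is lifted clear of the rest in the gripper (height (world z) of mirror above 0.06 m and contact force between the fingers and mirror above 1 N), for 0.2 s.
At the end, for the whole second after the job is handed in: The fingers hold the mirror still, off everything else, upright within 17 degrees, glass centre within 25 mm of the station; the line square to the glass passes the sight point within 30 mm sideways and 26 mm in height, so the camera sees the rivet inside the 82 x 52 mm glass (distance between mirror_center and station below 0.025 m and y of sight_point in the frame of mirror_center between -0.03 and 0.03 m and z of sight_point in the frame of mirror_center between -0.026 and 0.026 m and x of sight_point in the frame of mirror_center below -0.05 m and angle between mirror's own z axis and vertical below 0.3 rad and contact force between the fingers and mirror above 1 N and contact force between mirror and vise below 0.3 N and linear speed of mirror below 0.03 m/s and angular speed of mirror below 0.2 rad/s); the arm keeps its last pose, push and grip.
It fails at once if the camera is bumped (contact force between camera and anything else above 5 N).
It fails at once if the vise is bumped (contact force between vise and anything else above 5 N).
It fails at once if another thing on the bench is moved more than 30 mm (distance of any of rivet_tray, rivet_gun, hammer, screwdriver, jar, can, tape_measure from where it was at the start of the episode above 0.03 m).
It also fails if it takes over 42 s, if anything falls off the work surface, if the arm or the gripper's body presses on something with over 40 N, if the wrist force passes 120 N, or if a joint passes its speed limit or range.

## Working session

There is one attempt and no reset: what is moved stays moved. The work goes in short steps, Python scripts to look and compute and a shell command to move; the robot and the scene stay as the last step left them, time stands still between calls to the robot, and variables do not carry over. Pictures are saved under pics/ and viewed, and the job is handed in when it is done.

```bash
mkdir -p pics; ls
python3 - <<'E'
from cell import *
import cv2,numpy as np
print(read_state())
for n in ["scene","side","wrist"]:
    im=get_image(n)
    cv2.imwrite(f"pics/{n}0.png",im["color"][:,:,::-1])
    print(n,im["vfov"],im["cx"],im["cy"],im["k1"],np.round(im["camera_from_world"],4).tolist())
E
```

```text
pics
{'clock': 0.0, 'qpos': array([-1.19382049,  0.62935   ,  0.03843396,  1.51835498, -0.02702317,
        0.99635122, -0.02002932]), 'qd': array([-0.00028631, -0.0001883 , -0.00131324,  0.00039604, -0.0009312 ,
       -0.00055629,  0.001493  ]), 'tau': array([-6.21492363e-04, -5.63388598e+01,  1.22616693e+00, -1.93451107e+01,
        1.09734890e-02,  1.04847454e-02, -3.94516249e-06]), 'eef_pos': array([278.19166316, 586.77861606, 241.39060359]), 'tool_rot': array([-1.57079827,  0.00194608,  1.12798532]), 'force': array([ 0.41991178, -0.38894306, -0.55588622]), 'torque': array([-0.0388803 ,  0.00418992, -0.00085304]), 'width': 85.24380236687861}
scene 53.7613771130007 327.3100985144107 199.95310748906195 -0.016986196066301217 [[0.039, 0.9992, 0.0101, 57.4613], [0.5751, -0.0142, -0.818, -196.0463], [-0.8172, 0.0377, -0.5752, 1631.2734], [0.0, 0.0, 0.0, 1.0]]
side 48.14998136085453 323.24999174838473 199.67052188640167 -0.05507145360410724 [[0.9459, -0.3245, -0.0051, -507.1985], [-0.2463, -0.7074, -0.6625, 178.6194], [0.2113, 0.6279, -0.7491, 1512.0106], [0.0, 0.0, 0.0, 1.0]]
wrist 70.84774962054851 321.04699452123543 196.56846059965525 -0.024664286139692803 [[0.4289, 0.9034, -0.0003, -649.6798], [0.8592, -0.4078, 0.309, -38.8949], [0.279, -0.1328, -0.9511, 378.4252], [0.0, 0.0, 0.0, 1.0]]
```

View pics/scene0.png

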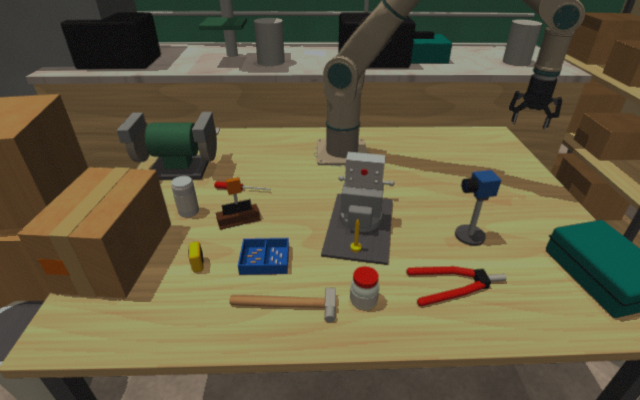

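View pics/side0.png

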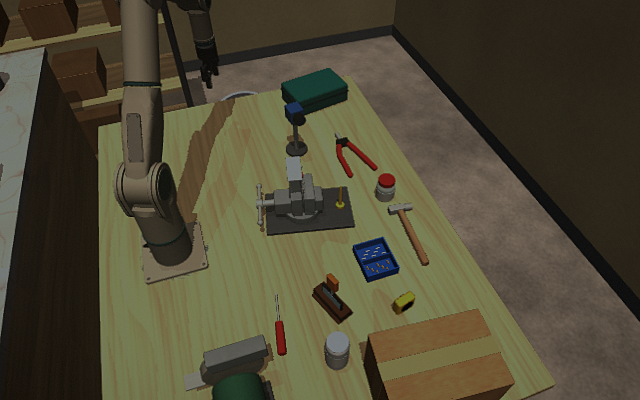

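View pics/wrist0.png

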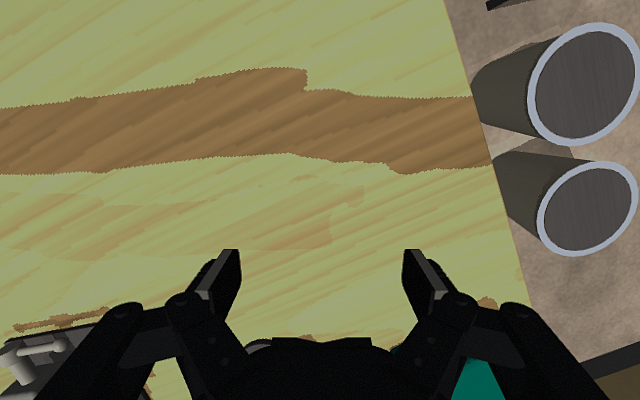

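The scene view shows the mirror in its rest near (236,200), the vise and rivet at (363,172), the post at (356,235) and the camera prop at (480,200). The side view shows the mirror at (332,290) and the post at (340,198).

```bash
cat > h.py <<'E'
from cell import *
import cv2,numpy as np
class Cam:
    def __init__(s,name,im=None):
        im=im or get_image(name); s.img=im["color"]; s.f=200/np.tan(np.radians(im["vfov"]/2))
        s.K=np.array([[s.f,0,im["cx"]],[0,s.f,im["cy"]],[0,0,1]]); s.D=np.array([im["k1"],0,0,0.]); s.T=np.array(im["camera_from_world"])
        s.c=-s.T[:3,:3].T@s.T[:3,3]
    def ray(s,p):
        q=cv2.undistortPoints(np.array([[p]],float),s.K,s.D)[0,0]
        d=s.T[:3,:3].T@np.array([q[0],q[1],1]); return s.c,d/np.linalg.norm(d)
    def plane(s,p,z):
        c,d=s.ray(p); return c+d*(z-c[2])/d[2]
    def proj(s,P):
        r,_=cv2.Rodrigues(s.T[:3,:3]); return cv2.projectPoints(np.atleast_2d(np.array(P,float)),r,s.T[:3,3],s.K,s.D)[0][:,0]
def tri(c1,p1,c2,p2):
    a,d=c1.ray(p1);b,e=c2.ray(p2)
    t=np.linalg.lstsq(np.stack([d,-e],1),b-a,rcond=None)[0]
    P,Q=a+d*t[0],b+e*t[1]; return (P+Q)/2,np.linalg.norm(P-Q)
def hsv(im): return cv2.cvtColor(im,cv2.COLOR_RGB2HSV)
def crop(c,name,x0,y0,x1,y1,k):
    cv2.imwrite("pics/"+name,cv2.resize(c.img[y0:y1,x0:x1,::-1],None,fx=k,fy=k,interpolation=cv2.INTER_NEAREST))
E
python3 - <<'E'
from h import *
S=Cam("scene");D=Cam("side")
crop(S,"s1.png",170,150,270,230,5)
crop(S,"s2.png",310,140,410,265,4)
crop(S,"s3.png",440,160,510,250,6)
crop(D,"d1.png",290,250,370,330,6)
crop(D,"d2.png",250,90,360,240,4)
E
cd pics; python3 -c "
import cv2,numpy as np
for o,l in (('a',['s1','s2']),('b',['d1','d2'])):
    I=[cv2.imread(n+'.png') for n in l]
    H=max(i.shape[0] for i in I)
    I=[cv2.copyMakeBorder(i,0,H-i.shape[0],0,5,cv2.BORDER_CONSTANT) for i in I]
    c=np.hstack(I);print(c.shape); cv2.imwrite(o+'.png',c[:, :])
"
```

```text
(500, 910, 3)
(600, 930, 3)
```

View pics/s1.png

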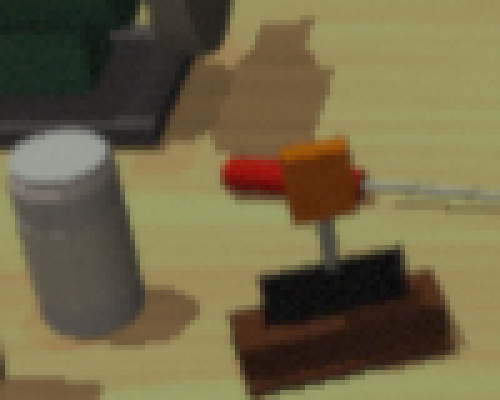

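View pics/s2.png

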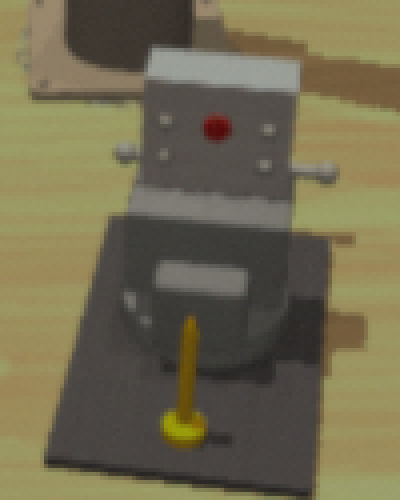

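View pics/s3.png

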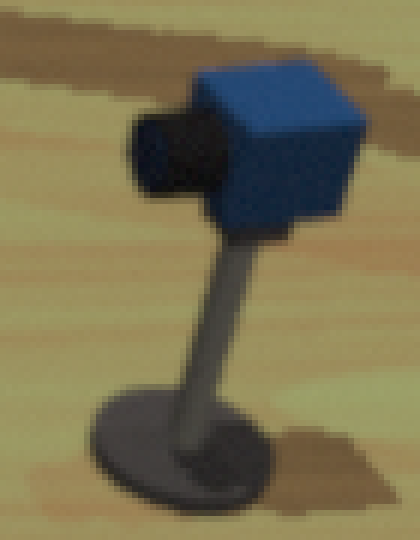

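View pics/d1.png

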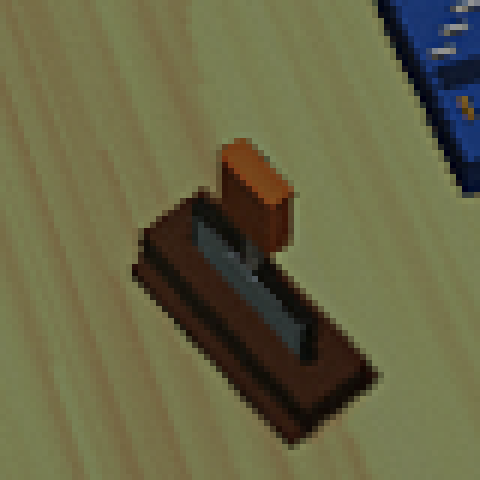

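View pics/d2.png

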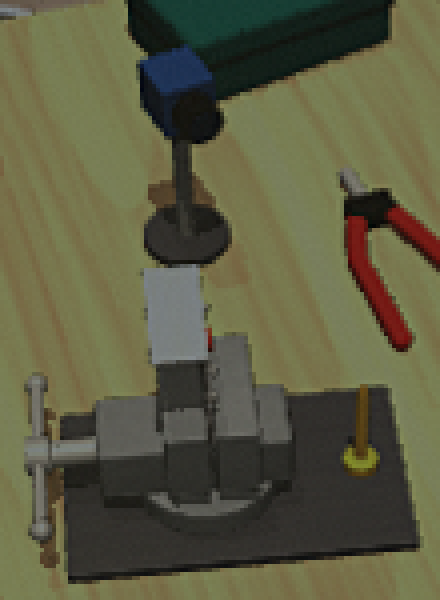

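Run:
```python
from h import *
np.set_printoptions(precision=1,suppress=True)
S=Cam("scene");D=Cam("side")
s1=lambda x,y:(170+x/5-.5,150+y/5-.5); s2=lambda x,y:(310+x/4-.5,140+y/4-.5); s3=lambda x,y:(440+x/6-.5,160+y/6-.5)
d1=lambda x,y:(290+x/6-.5,250+y/6-.5); d2=lambda x,y:(250+x/4-.5,90+y/4-.5)
print("orange top side", [D.plane(d1(*p),153) for p in [(220,146),(243,139),(298,190),(275,201)]])
print("orange top scene", [S.plane(s1(*p),153) for p in [(281,149),(285,153),(347,139),(351,150)]])
hs=hsv(S.img); 
m=((hs[...,0]<20)&(hs[...,0]>8)&(hs[...,1]>200)&(hs[...,2]>100)).astype(np.uint8)
m[:,:220]=0;m[:,250:]=0;m[:170]=0;m[230:]=0
ys,xs=np.nonzero(m);print("orange blob scene",len(xs),xs.min(),xs.max(),ys.min(),ys.max())
print("head top edge side z68 (glass side)",[D.plane(d1(*p),68) for p in [(192,200),(305,330),(205,192),(318,325)]])
print("rest top corners side z33",[D.plane(d1(*p),33) for p in [(143,235),(205,190),(380,375),(300,425)]])
print("rest top corners scene z33",[S.plane(s1(*p),33) for p in [(229,317),(240,350),(450,305),(434,272)]])
print("rivet",S.plane(s2(217,128),190),tri(S,s2(217,128),D,d2(209,341)))
r=((hs[...,0]<8)|(hs[...,0]>172))&(hs[...,1]>150); r[:, :340]=0;r[:,385:]=0;r[:155]=0;r[185:]=0
ys,xs=np.nonzero(r);print(xs.mean(),ys.mean(),s2(217,128),S.plane((xs.mean(),ys.mean()),190))
print("post tip",S.plane(s2(191,319),120),D.plane(d2(362,386),120),tri(S,s2(191,319),D,d2(362,386)))
print("post base",S.plane(s2(184,428),10),D.plane(d2(361,457),10))
print("lens",S.plane(s3(149,155),190),D.plane(d2(203,115),190),tri(S,s3(149,155),D,d2(203,115)))
print("foot",S.plane(s3(180,447),8),D.plane(d2(187,233),8))
```

```text
orange top side [array([ 429.4, -339.4,  153. ]), array([ 441. , -339.3,  153. ]), array([ 456.1, -374.2,  153. ]), array([ 443.9, -376.2,  153. ])]
orange top scene [array([ 442.9, -377.5,  153. ]), array([ 447.4, -374.4,  153. ]), array([ 432.5, -340.1,  153. ]), array([ 445., -336.,  153.])]
orange blob scene 42 226 238 178 183
head top edge side z68 (glass side) [array([ 423.1, -314.5,   68. ]), array([ 451.6, -401.6,   68. ]), array([ 430.8, -312.3,   68. ]), array([ 458.5, -401.1,   68. ])]
rest top corners side z33 [array([ 399.1, -305.9,   33. ]), array([ 437.9, -291.1,   33. ]), array([ 485.4, -419.7,   33. ]), array([ 438.7, -431.9,   33. ])]
rest top corners scene z33 [array([ 447.7, -425.4,   33. ]), array([ 481.5, -412.2,   33. ]), array([ 438.5, -288.9,   33. ]), array([ 402.5, -302.8,   33. ])]
rivet [468.9  27.7 190. ] (array([470.9,  27.1, 190.9]), np.float64(0.740530779259989))
363.5 171.5 (363.75, 171.5) [468.8  26.9 190. ]
post tip [602.6  -1.  120. ] [597.7  -1.2 120. ] (array([598.7,   0.1, 117.5]), np.float64(1.404358707956047))
post base [589.8   1.2  10. ] [604.2  11.6  10. ]
lens [548.4 297.1 190. ] [553.9 315.8 190. ] (array([551.3, 298.9, 196.7]), np.float64(11.137089219131907))
foot [541.2 354.3   8. ] [541.7 359.3   8. ]
```

```bash
cat >> h.py <<'E'
def go(P,yaw,cur=None):
    from scipy.spatial.transform import Rotation as Ro
    s=read_state(); p,rv=(s["eef_pos"],s["tool_rot"]) if cur is None else cur
    R=Ro.from_euler("xyz",rv).as_matrix()
    Rt=Ro.from_euler("xyz",[-np.pi/2,0,yaw]).as_matrix()
    print("target",P,yaw,"shift",np.round(R.T@(np.array(P)-p),1),"turn",np.round(Ro.from_matrix(R.T@Rt).as_rotvec(),3))
E
python3 - <<'E'
from h import *
S=Cam("scene");D=Cam("side")
print("can",S.plane((170+60/5,150+155/5),120),D.plane((338,338),120))
cur=([278.486,587.336,242.313],[-np.pi/2,0,1.128])
go([340,480,400],.9,cur);go([480,250,400],.6,cur)
E
```

```text
can [ 396.68239608 -524.31930765  120.        ] [ 400.46833433 -518.18568339  120.        ]
target [340, 480, 400] 0.9 shift [ -70.6 -157.7 -101.6] turn [ 0.     0.228 -0.   ]
target [480, 250, 400] 0.6 shift [-218.5 -157.7 -326.6] turn [ 0.     0.528 -0.   ]
```

Can is well clear of the grasp. Rising first, then crossing over.

```bash
python3 -m jog '[{"y":-50},{"y":-100},{"x":-20,"y":-140,"z":-30},{"x":-45,"y":-158,"z":-65,"ay":0.1},{"x":-70,"y":-158,"z":-100,"ay":0.23}]'
python3 -m jog '[{"x":-18,"z":-45,"ay":0.1},{"x":-36,"z":-90,"ay":0.2},{"x":-54,"z":-135,"ay":0.3},{"x":-72,"z":-180,"ay":0.3},{"x":-90,"z":-225,"ay":0.3}]'
python3 - <<'E'
from h import *
print(read_state()["qpos"])
go([500,60,400],.323);go([442,-358,400],.323)
E
```

```text
[-1.19379317  0.62849511  0.03847123  1.51748764 -0.02700133  0.99629634
 -0.02004264]
target [500, 60, 400] 0.323 shift [-381.5 -157.7 -426.1] turn [ 0.     0.805 -0.   ]
target [442, -358, 400] 0.323 shift [-784.  -157.7 -552.8] turn [ 0.     0.805 -0.   ]$[0]: bad value
$[0]: bad value
```

```bash
python3 -m jog '[{"x":0,"y":-50,"z":0,"ax":0,"ay":0,"az":0,"grip":85},{"x":0,"y":-100,"z":0,"ax":0,"ay":0,"az":0,"grip":85},{"x":-20,"y":-140,"z":-30,"ax":0,"ay":0,"az":0,"grip":85},{"x":-45,"y":-158,"z":-65,"ax":0,"ay":0.1,"az":0,"grip":85},{"x":-70,"y":-158,"z":-100,"ax":0,"ay":0.23,"az":0,"grip":85}]'
python3 - <<'E'
from h import *
print(read_state()["qpos"])
go([480,250,400],.6)
E
```

```text
clock: 0.95
eef_pos: [340.5, 481.3, 404.2]
tool_rot: [-1.57, -0.008, 0.894]
force: [0.6, -0.2, 0.1]
width: 84.7
[-1.08002539  0.40511232  0.11964208  1.4543074  -0.0492603   1.27742788
 -0.06202748]
target [480, 250, 400] 0.6 shift [ -93.     3.3 -253.6] turn [-0.002  0.294  0.007]
```

```bash
python3 -m jog '[{"x":-18,"y":0,"z":-46,"ax":0,"ay":0.1,"az":0,"grip":85},{"x":-36,"y":0,"z":-92,"ax":0,"ay":0.2,"az":0,"grip":85},{"x":-54,"y":0,"z":-138,"ax":0,"ay":0.29,"az":0,"grip":85},{"x":-72,"y":0,"z":-184,"ax":0,"ay":0.29,"az":0,"grip":85},{"x":-90,"y":0,"z":-230,"ax":0,"ay":0.29,"az":0,"grip":85}]'
python3 - <<'E'
from h import *
print(read_state()["qpos"])
go([520,60,400],.323)
E
```

```text
clock: 1.45
eef_pos: [463.2, 265.7, 400.7]
tool_rot: [-1.571, -0.001, 0.608]
force: [0.6, 0.4, 0.7]
width: 85.0
[-0.75724282  0.32124353  0.25837875  1.60353778 -0.08603654  1.22720801
  0.12573635]
target [520, 60, 400] 0.323 shift [ -71.     0.6 -201.3] turn [-0.     0.285  0.001]
```

```bash
python3 -m jog '[{"x":-16,"y":0,"z":-46,"ax":0,"ay":0.1,"az":0,"grip":85},{"x":-32,"y":0,"z":-92,"ax":0,"ay":0.2,"az":0,"grip":85},{"x":-48,"y":0,"z":-138,"ax":0,"ay":0.285,"az":0,"grip":85},{"x":-60,"y":0,"z":-170,"ax":0,"ay":0.285,"az":0,"grip":85},{"x":-71,"y":0,"z":-200,"ax":0,"ay":0.285,"az":0,"grip":85}]'
python3 - <<'E'
from h import *
print(read_state()["qpos"])
go([442,-358,330],.323)
E
```

```text
clock: 1.95
eef_pos: [518.7, 60.6, 400.6]
tool_rot: [-1.571, -0.0, 0.321]
force: [0.7, 0.7, 0.2]
width: 85.2
[-0.45754759  0.31090585  0.39855551  1.63520421 -0.12670192  1.22059101
  0.28871281]
target [442, -358, 330] 0.323 shift [-205.1   70.6 -372.9] turn [ 0.    -0.002  0.   ]
```

```bash
python3 -m jog '[{"x":-23,"y":0,"z":-41,"ax":0,"ay":0,"az":0,"grip":85},{"x":-46,"y":0,"z":-82,"ax":0,"ay":0,"az":0,"grip":85},{"x":-68,"y":5,"z":-124,"ax":0,"ay":0,"az":0,"grip":85},{"x":-91,"y":20,"z":-166,"ax":0,"ay":0,"az":0,"grip":85},{"x":-114,"y":40,"z":-207,"ax":0,"ay":0,"az":0,"grip":85}]'
python3 -m jog '[{"x":-22,"y":8,"z":-40,"ax":0,"ay":0,"az":0,"grip":85},{"x":-44,"y":15,"z":-80,"ax":0,"ay":0,"az":0,"grip":85},{"x":-66,"y":25,"z":-120,"ax":0,"ay":0,"az":0,"grip":85},{"x":-91,"y":31,"z":-166,"ax":0,"ay":0,"az":0,"grip":85},{"x":-91,"y":31,"z":-166,"ax":0,"ay":0,"az":0,"grip":85}]'
python3 - <<'E'
from h import *
W=Cam("wrist"); cv2.imwrite("pics/w1.png",W.img[:,:,::-1])
print(read_state()["qpos"])
go([442,-358,250],.323)
go([442,-358,122],.323)
E
```

```text
clock: 2.45
eef_pos: [476.4, -170.6, 361.4]
tool_rot: [-1.572, -0.003, 0.323]
force: [0.4, 0.5, -0.0]
width: 84.9
clock: 2.95
eef_pos: [438.7, -362.3, 329.4]
tool_rot: [-1.575, 0.004, 0.312]
force: [-1.5, 0.8, 0.3]
width: 85.3
[ 0.30390534  0.45960566  0.50378437  1.64207866 -0.2394405   1.10206931
  1.18811906]
target [442, -358, 250] 0.323 shift [ 2.1 79.4  0.6] turn [ 0.001 -0.007 -0.002]
target [442, -358, 122] 0.323 shift [  2.4 207.4   0.7] turn [ 0.001 -0.007 -0.002]
```

View pics/w1.png

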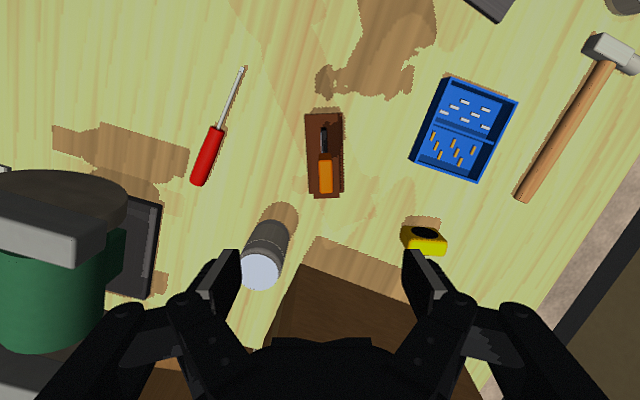

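The wrist view shows the orange grip at about (325,175), above the rest and between the fingers. I'll refine its position with this view.

Run:
```python
from h import *
W=Cam("wrist");hs=hsv(W.img)
m=((hs[...,0]<22)&(hs[...,0]>8)&(hs[...,1]>200)&(hs[...,2]>170)).astype(np.uint8)
m[:130]=0;m[220:]=0;m[:,:290]=0;m[:,360:]=0
crop(W,"w1c.png",290,95,360,210,5)
c=max(cv2.findContours(m,0,1)[0],key=cv2.contourArea); print(cv2.boundingRect(c),cv2.contourArea(c))
P=np.array([W.plane(p[0],153)[:2] for p in c],np.float32); print(cv2.minAreaRect(P))
s=read_state();print(s["eef_pos"],s["tool_rot"])
```

```text
(316, 163, 14, 33) 352.5
((441.6179504394531, -358.08074951171875), (13.620420455932617, 37.537235260009766), 20.5549259185791)
[ 441.78000929 -356.25243441  329.46149809] [-1.57050651e+00  7.07823261e-04  3.19293431e-01]
```

View pics/w1c.png

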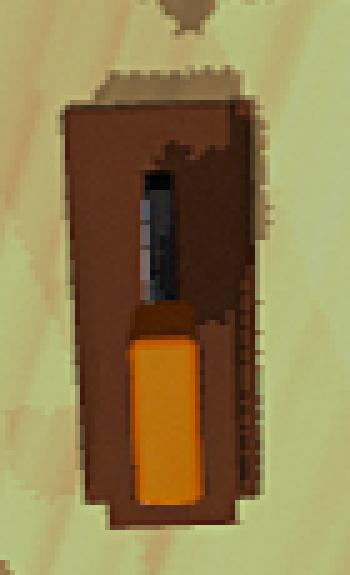

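```bash
python3 -m jog '[{"x":0,"y":45,"z":-1,"ax":0,"ay":-0.015,"az":0,"grip":85},{"x":-0.5,"y":90,"z":-1.5,"ax":0,"ay":-0.015,"az":0,"grip":85},{"x":-0.5,"y":130,"z":-1.5,"ax":0,"ay":-0.015,"az":0,"grip":85},{"x":-0.5,"y":160,"z":-1.5,"ax":0,"ay":-0.015,"az":0,"grip":85},{"x":-0.5,"y":160,"z":-1.5,"ax":0,"ay":-0.015,"az":0,"grip":85}]'
python3 - <<'E'
from h import *
W=Cam("wrist"); cv2.imwrite("pics/w2.png",W.img[:,:,::-1])
go([441.8,-358,122],.335)
E
```

```text
clock: 3.55
eef_pos: [442.0, -352.2, 166.4]
tool_rot: [-1.563, 0.003, 0.341]
force: [0.3, 0.4, 0.2]
width: 85.2
target [441.8, -358, 122] 0.335 shift [-2.5 46.8 -3.6] turn [-0.004  0.005 -0.001]
```

View pics/w2.png

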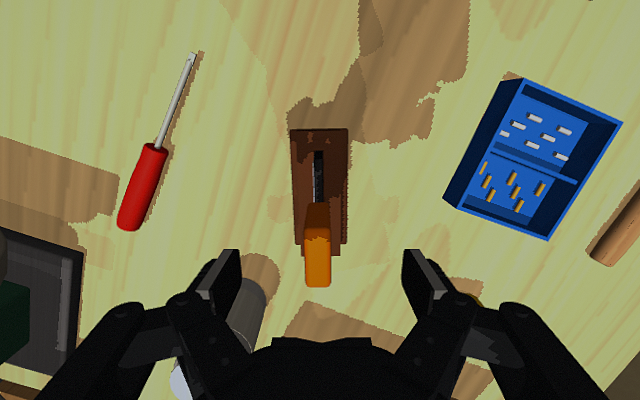

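The grip is centred between the fingers: it sits at column 318, and their midpoint is 321.

```bash
python3 -m jog '[{"x":-1,"y":25,"z":-1,"ax":0,"ay":0,"az":0,"grip":85},{"x":-1.5,"y":47,"z":-2,"ax":0,"ay":0,"az":0,"grip":85},{"x":-1.5,"y":47,"z":-2,"ax":0,"ay":0,"az":0,"grip":85},{"x":-1.5,"y":47,"z":-2,"ax":0,"ay":0,"az":0,"grip":85}]'
python3 - <<'E'
from h import *
D=Cam("side");crop(D,"d3.png",260,200,400,340,4)
go([441.8,-358,122],.335)
E
```

```text
clock: 4.0
eef_pos: [443.3, -359.1, 124.7]
tool_rot: [-1.573, -0.002, 0.339]
force: [0.5, -0.1, 0.8]
width: 85.2
target [441.8, -358, 122] 0.335 shift [-1.1  2.9  1.8] turn [0.003 0.004 0.002]
```

View pics/d3.png

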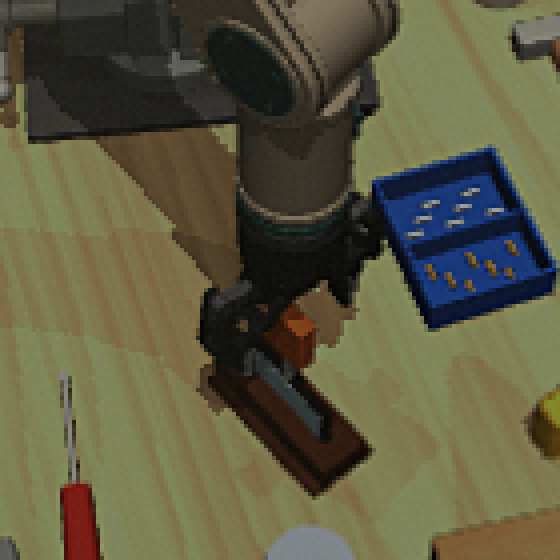

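The fingers straddle the orange block in the side view, with their tips near (225,370) and (345,300) in the crop. Closing now.

```bash
python3 -m jog '[{"x":-1,"y":2.5,"z":1.5,"ax":0,"ay":0,"az":0,"grip":40},{"x":-1,"y":2.5,"z":1.5,"ax":0,"ay":0,"az":0,"grip":0},{"x":-1,"y":2.5,"z":1.5,"ax":0,"ay":0,"az":0,"grip":0},{"x":-1,"y":2.5,"z":1.5,"ax":0,"ay":0,"az":0,"grip":0},{"x":-1,"y":2.5,"z":1.5,"ax":0,"ay":0,"az":0,"grip":0}]'
python3 -m jog '[{"x":0,"y":0,"z":0,"ax":0,"ay":0,"az":0,"grip":0},{"x":0,"y":0,"z":0,"ax":0,"ay":0,"az":0,"grip":0},{"x":0,"y":0,"z":0,"ax":0,"ay":0,"az":0,"grip":0}]'
```

```text
clock: 4.55
eef_pos: [441.0, -357.9, 120.6]
tool_rot: [-1.571, -0.001, 0.338]
force: [0.4, -1.2, -1.3]
width: 15.2
clock: 4.85
eef_pos: [440.9, -357.9, 120.6]
tool_rot: [-1.571, -0.001, 0.338]
force: [0.4, 0.3, 3.3]
width: 15.2
```

Gripped: the opening is 15.2 mm. Lifting straight up.

```bash
python3 -m jog '[{"x":0,"y":-10,"z":0,"ax":0,"ay":0,"az":0,"grip":0},{"x":0,"y":-25,"z":0,"ax":0,"ay":0,"az":0,"grip":0},{"x":0,"y":-45,"z":0,"ax":0,"ay":0,"az":0,"grip":0},{"x":0,"y":-65,"z":0,"ax":0,"ay":0,"az":0,"grip":0},{"x":0,"y":-85,"z":0,"ax":0,"ay":0,"az":0,"grip":0}]'
python3 -m jog '[{"x":0,"y":-25,"z":0,"ax":0,"ay":0,"az":0,"grip":0},{"x":0,"y":-50,"z":0,"ax":0,"ay":0,"az":0,"grip":0},{"x":0,"y":-75,"z":0,"ax":0,"ay":0,"az":0,"grip":0},{"x":0,"y":-75,"z":0,"ax":0,"ay":0,"az":0,"grip":0},{"x":0,"y":-75,"z":0,"ax":0,"ay":0,"az":0,"grip":0}]'
python3 - <<'E'
from h import *
S=Cam("scene");D=Cam("side");W=Cam("wrist")
crop(S,"s4.png",180,100,300,230,4);crop(D,"d4.png",250,150,390,330,3);cv2.imwrite("pics/w4.png",W.img[:,:,::-1])
print(read_state()["qpos"],read_state()["force"])
E
```

```text
clock: 5.35
eef_pos: [439.8, -357.4, 206.0]
tool_rot: [-1.57, 0.001, 0.338]
force: [-0.2, -1.0, -2.1]
width: 15.3
clock: 5.85
eef_pos: [440.2, -357.4, 280.1]
tool_rot: [-1.57, 0.0, 0.338]
force: [0.1, 0.0, -3.0]
width: 15.5
[ 0.31970918  0.50635686  0.48051482  1.71635161 -0.27134337  0.98871659
  1.2378592 ] [ 0.17348367 -1.01673427 -1.35050976]
```

View pics/s4.png

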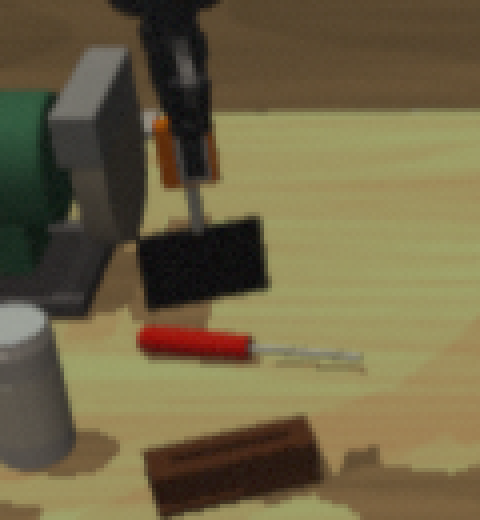

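View pics/d4.png

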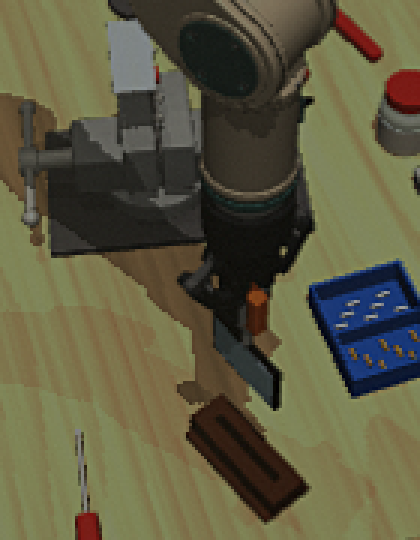

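The mirror is lifted clear, upright and straight in the gripper, and the other things are where they were.

Run:
```python
from h import *
S=Cam("scene")
for p,z in [((138,238),227),((262,217),227),((270,288),168),((147,309),168)]: print(S.plane((180+p[0]/4-.5,100+p[1]/4-.5),z))
go([600,-170,285],-.25);go([602,-3.5,273],-.8)
```

```text
[ 452.19879255 -398.75728531  227.        ]
[ 423.02658911 -315.2082712   227.        ]
[ 424.53725245 -315.48754017  168.        ]
[ 452.22957008 -401.26367064  168.        ]
target [600, -170, 285] -0.25 shift [213.   -6.2 123.4] turn [-0.002  0.588 -0.002]
target [602, -3.5, 273] -0.8 shift [270.1   6.1 279.8] turn [-1.000e-03  1.138e+00 -3.000e-03]
```

```bash
python3 -m jog '[{"x":30,"y":-5,"z":18,"ax":0,"ay":0.08,"az":0,"grip":0},{"x":65,"y":-6,"z":38,"ax":0,"ay":0.19,"az":0,"grip":0},{"x":100,"y":-6,"z":58,"ax":0,"ay":0.3,"az":0,"grip":0},{"x":135,"y":-6,"z":78,"ax":0,"ay":0.41,"az":0,"grip":0},{"x":165,"y":-6,"z":96,"ax":0,"ay":0.5,"az":0,"grip":0}]'
python3 - <<'E'
from h import *
print(read_state()["qpos"])
go([615,-130,285],-.4);go([602,-3.5,273],-.8)
E
```

```text
clock: 6.55
eef_pos: [565.5, -210.1, 285.1]
tool_rot: [-1.57, 0.002, -0.165]
force: [-0.4, -0.7, -1.3]
width: 15.4
[-0.06107589  0.58218531  0.61256453  1.61012542 -0.36901034  1.06923902
  0.48927042]
target [615, -130, 285] -0.4 shift [35.7  0.1 87.1] turn [-0.     0.235 -0.002]
target [602, -3.5, 273] -0.8 shift [  2.1  12.2 209.8] turn [-0.     0.635 -0.002]
```

```bash
python3 -m jog '[{"x":16,"y":0,"z":30,"ax":0,"ay":0.1,"az":0,"grip":0},{"x":34,"y":0,"z":70,"ax":0,"ay":0.22,"az":0,"grip":0},{"x":30,"y":0,"z":110,"ax":0,"ay":0.34,"az":0,"grip":0},{"x":20,"y":3,"z":145,"ax":0,"ay":0.46,"az":0,"grip":0},{"x":12,"y":6,"z":175,"ax":0,"ay":0.56,"az":0,"grip":0}]'
python3 - <<'E'
from h import *
go([602,-3.5,273],-.8)
E
```

```text
clock: 7.05
eef_pos: [604.0, -39.0, 278.7]
tool_rot: [-1.572, 0.002, -0.725]
force: [0.2, 0.3, -1.6]
width: 15.3
target [602, -3.5, 273] -0.8 shift [-25.    5.7  25.2] turn [ 0.001  0.075 -0.002]
```

```bash
python3 -m jog '[{"x":-12,"y":3,"z":12,"ax":0,"ay":0.04,"az":0,"grip":0},{"x":-24,"y":6,"z":25,"ax":0,"ay":0.075,"az":0,"grip":0},{"x":-24,"y":6,"z":25,"ax":0,"ay":0.075,"az":0,"grip":0},{"x":-24,"y":6,"z":25,"ax":0,"ay":0.075,"az":0,"grip":0},{"x":-24,"y":6,"z":25,"ax":0,"ay":0.075,"az":0,"grip":0}]'
python3 - <<'E'
from h import *
go([602,-3.5,273],-.8)
S=Cam("scene");D=Cam("side")
crop(S,"s5.png",300,100,420,260,3);crop(D,"d5.png",240,80,390,260,3)
E
```

```text
clock: 7.55
eef_pos: [602.9, -8.9, 274.3]
tool_rot: [-1.572, -0.001, -0.798]
force: [0.6, 0.6, -2.8]
width: 15.1
target [602, -3.5, 273] -0.8 shift [-4.5  1.3  3.1] turn [0.001 0.002 0.001]
```

View pics/s5.png

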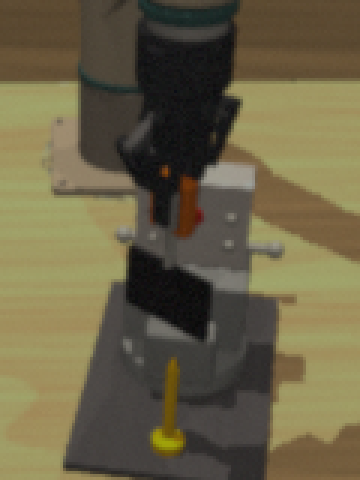

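View pics/d5.png

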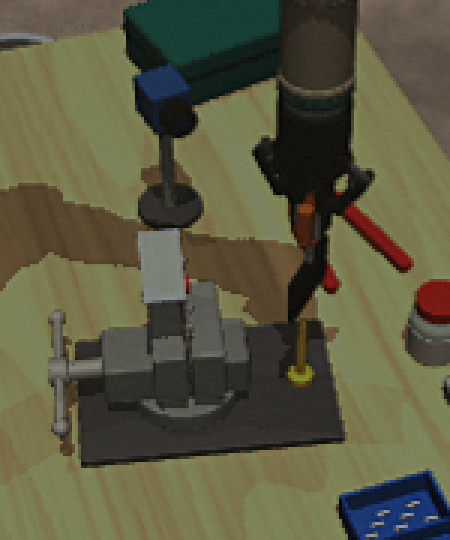

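```bash
python3 -m jog '[{"x":-2.5,"y":1,"z":1.5,"ax":0,"ay":0,"az":0,"grip":0},{"x":-4.5,"y":1,"z":3,"ax":0,"ay":0,"az":0,"grip":0},{"x":-4.5,"y":1,"z":3,"ax":0,"ay":0,"az":0,"grip":0},{"x":-4.5,"y":1,"z":3,"ax":0,"ay":0,"az":0,"grip":0}]'
python3 - <<'E'
from h import *
np.set_printoptions(precision=1,suppress=True)
go([602,-3.5,273],-.8)
S=Cam("scene");D=Cam("side")
s2=lambda x,y:(310+x/4-.5,140+y/4-.5)
c=[S.plane(s2(*p),12) for p in [(109,218),(330,238),(312,490),(45,463)]];print(c)
for a,b in ((0,3),(1,2)):
    d=c[b]-c[a];print(np.linalg.norm(d),np.arctan2(d[1],d[0]))
for C,n,r in((S,"s6.png",(325,160,385,225)),(D,"d6.png",(320,140,370,215))):
    crop(C,n,*r,8)
E
```

```text
clock: 8.05
eef_pos: [602.0, -1.6, 273.3]
tool_rot: [-1.571, 0.0, -0.797]
force: [-0.4, -0.1, -2.1]
width: 15.4
target [602, -3.5, 273] -0.8 shift [ 1.3  0.3 -1.4] turn [-0.  0. -0.]
[array([321.4, -37.6,  12. ]), array([356. , 148.3,  12. ]), array([658.2,  83.2,  12. ]), array([ 625.9, -100.5,   12. ])]
310.9698567619844 -0.20371780683987428
309.1708094932649 -0.21221218388875154
```

View pics/s6.png

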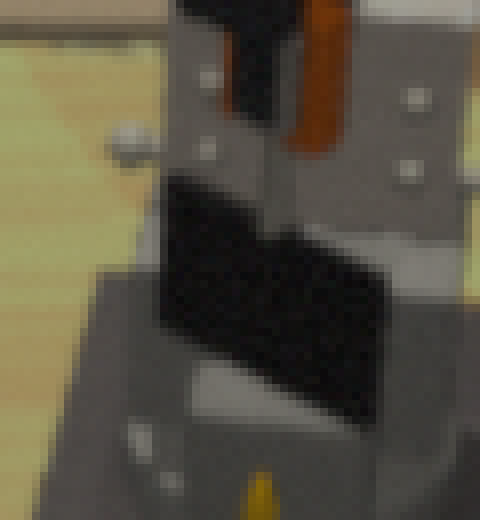

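View pics/d6.png

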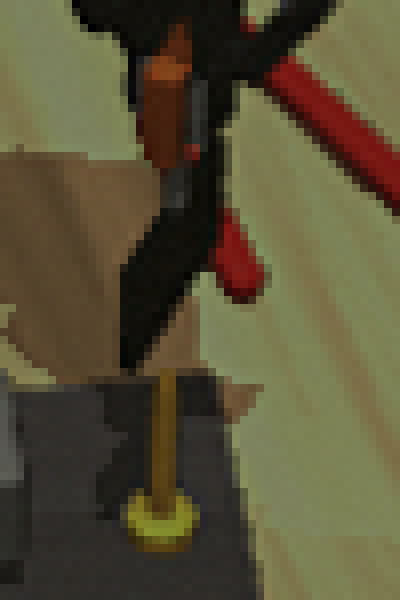

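Run:
```python
from h import *
np.set_printoptions(precision=3,suppress=True)
S=Cam("scene");D=Cam("side")
s=lambda x,y:(325+x/8-.5,160+y/8-.5)
C=np.array([S.plane(s(*p),z) for p,z in [((165,177),220),((388,275),220),((372,428),160),((160,321),160)]]);print(C)
d=C[1]-C[0];e=C[2]-C[3];print(np.linalg.norm(d),np.linalg.norm(e),np.arctan2(d[1],d[0])-np.pi/2,np.arctan2(e[1],e[0])-np.pi/2)
yaw=-.797;u=np.array([np.cos(yaw),np.sin(yaw),0])
print("glass centre by image",C.mean(0)-8*u)
# expected corners in both views
o=np.array([602,-1.6,161]);v=np.array([-u[1],u[0],0])
m=[o+4*u+a*v+[0,0,h] for a,h in((-45,60),(45,60),(45,0),(-45,0))]
print("expected scene crop",(S.proj(m)+.5-[325,160])*8,"side",(D.proj(m)+.5-[320,140])*8)
T=np.array([598,0,190.]);g=o+[0,0,30]-4*u;sp=np.array([469.5,27,190])+83*np.array([80.,271,0])/282.6
print("glass",g,"err",g-T,"sight in frame x,y,z",(sp-g)@u,(sp-g)@v,(sp-g)[2], sp)
```

```text
[[569.089 -35.001 220.   ]
 [627.993  30.855 220.   ]
 [628.298  30.207 160.   ]
 [566.091 -34.312 160.   ]]
88.3557500465608 89.62455800256063 -0.7297401224044598 -0.7671611062320614
glass centre by image [592.277   3.659 190.   ]
expected scene crop [[163.161 180.224]
 [379.77  288.722]
 [365.792 441.869]
 [156.836 329.701]] side [[141.314 274.639]
 [234.012 137.88 ]
 [228.839 240.006]
 [138.713 376.374]]
glass [599.205   1.261 191.   ] err [1.205 1.261 1.   ] sight in frame x,y,z -149.56445324059723 -2.355090220119777 -1.0 [492.996 106.593 190.   ]
```

The model puts the glass about 2 mm from the station. The pictures suggest it is about 7 mm off, towards the vise. I'll nudge it halfway, settle and check.

```bash
python3 -m jog '[{"x":3.5,"y":0.5,"z":1.5,"ax":0,"ay":0.02,"az":0,"grip":0},{"x":3.5,"y":0.5,"z":1.5,"ax":0,"ay":0.02,"az":0,"grip":0},{"x":3.5,"y":0.5,"z":1.5,"ax":0,"ay":0.02,"az":0,"grip":0},{"x":3.5,"y":0.5,"z":1.5,"ax":0,"ay":0.02,"az":0,"grip":0},{"x":3.5,"y":0.5,"z":1.5,"ax":0,"ay":0.02,"az":0,"grip":0}]'
python3 - <<'E'
from h import *
s=read_state();print(s)
S=Cam("scene");cv2.imwrite("pics/s7.png",S.img[:,:,::-1])
E
```

```text
clock: 8.75
eef_pos: [605.5, -3.2, 272.8]
tool_rot: [-1.571, 0.0, -0.817]
force: [0.1, 0.5, -2.7]
width: 14.9
{'clock': 8.75, 'qpos': array([-0.50758579,  0.64960322,  0.80152127,  1.62426461, -0.51229289,
        1.08992194, -0.38176287]), 'qd': array([ 2.16634525e-03, -3.01298545e-03, -1.79684036e-03, -1.29540239e-03,
       -6.00158651e-06,  1.59699205e-03, -8.15432998e-04]), 'tau': array([ 1.86786294e-02, -5.04036069e+01,  1.08711165e+01, -1.84233767e+01,
        1.69588655e-02,  2.28290388e-03,  1.54093595e-04]), 'eef_pos': array([605.4923916 ,  -3.15503419, 272.75130577]), 'tool_rot': array([-1.57086536e+00,  1.65137402e-04, -8.17015220e-01]), 'force': array([ 0.11666289,  0.53189669, -2.71699573]), 'torque': array([-0.01149721,  0.01167243,  0.01357566]), 'width': 14.945780073849651}
```

View pics/s7.png

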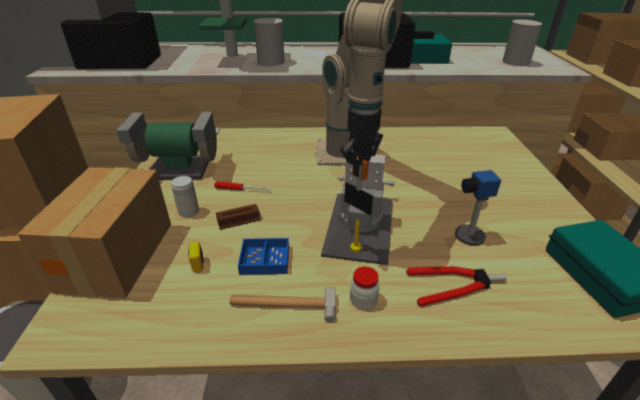

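The scene view shows the mirror above the post at (358,200) with the bystanders where they were. The arm is still and the grip holds, so I'm handing in.

```bash
python3 -c "
from cell import *
print(finish_job())"
```

```text
the job is handed in; nothing more can be done
None
```

I gripped the mirror by its orange block, lifted it straight out of the rest and carried it to the spot above the yellow post. I turned it so the glass faces half way between the lens and the rivet. The job was handed in at 8.75 s with the mirror still in the gripper; `finish_job()` gives no verdict.

**Last checks:**
- **Hold:** The arm was still with the tool vertical, and the opening was 14.9 mm on the grip block. The force reading was about 2.7 N, roughly the mirror's weight, so it was touching nothing else.
- **Sight line:** Just before a final nudge of about 4 mm and 0.02 rad, it passed about 2 mm sideways and 1 mm in height from the sight point. This was worked out from the arm's pose; I did not work it out again after the nudge.
- **Bench:** The last scene picture shows the other things where they were at the start.

**One disagreement:** Before the nudge, the arm's pose put the glass centre about 2 mm from the station, while the scene picture put it about 7 mm off and turned 0.03–0.07 rad differently. The nudge split that difference. Either way it should be about 5 mm off, well within the limit of 25 mm.

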